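Sort tested lampholders into the swing-out organiser

TASK

Put the tested lampholders away in the swing-out organiser: swing its orange upper case aside on the corner post as far as it goes, stand every green-tagged lampholder upright in a cell of the green insert and every red-tagged one upright in a cell of the red insert, one to a cell, then swing the upper case back fully home over them. Leave the meter, the spool and the bottle where they are.

Things in the scene. Friction and masses are not known exactly. Their poses are not given: they have to be found in the camera images.
- organiser: Fixed swing-out organiser: black base tray, 17 mm high rim, spanning x -12 to 306, y -127 to -41 mm (centre line y = -84). Origin: axis of its steel corner post (radius 13, 112 mm high), bench height; x runs from the post along the base, away from the robot; y to the left. A rest for the case, 26 mm wide, 62 mm high, stands at x = 306 to 312 mm, y = -84
- upper_case (a joint): Turn of the orange upper case about the corner post, rad: 0 = home over the base (stop), growing anticlockwise from above (to the robot's left) to 1.75 = fully aside (stop). Starts shut or ajar. Closed box 86 mm wide, too wide to grip; at 0 it spans the base's x and y, 64 to 95 mm above the bench. Needs 1.5 to 3 N at the free end; stays where left; clears standing lampholders
- case_end (a point): Centre of the free end face of the orange upper case, 79 mm above the bench; at joint 0 it is at x = 306, y = -84 mm in the organiser's frame; it turns with the case
- insert_green: Green insert for passed lampholders, fixed in the base: 150 x 76 mm, three cells 46 (x) x 66 (y) mm, centred at x = -49, 0, 49, y = 0; cell floor 3 mm, walls and dividers 13 mm above the origin (centre of underside, 4 mm above the bench). Axes as the organiser's. The two inserts lie end to end under the case; either may be nearer the post
- insert_red: Red insert for rejected lampholders, fixed in the base: 150 x 76 mm, three cells 46 (x) x 66 (y) mm, centred at x = -49, 0, 49, y = 0; cell floor 3 mm, walls and dividers 13 mm above the origin (centre of underside, 4 mm above the bench). Axes as the organiser's. The two inserts lie end to end under the case; either may be nearer the post
- lampholder_1: Brass lampholder with a green tag (a coloured ring label covering the shoulder, seen from above): a round body 36 mm in diameter, straight-sided to 44 mm, then a low shoulder to 48 mm and a 15 mm wide nipple to 54 mm; about 70 g; stands on its flat skirt. Origin: centre of the underside; z up through the nipple. May be absent
- lampholder_2: Black plastic lampholder with a green tag (a coloured ring label covering the shoulder, seen from above): a round body 36 mm in diameter, straight-sided to 44 mm, then a low shoulder to 48 mm and a 15 mm wide nipple to 54 mm; about 70 g; stands on its flat skirt. Origin: centre of the underside; z up through the nipple. May be absent
- lampholder_3: White ceramic lampholder with a green tag (a coloured ring label covering the shoulder, seen from above): a round body 36 mm in diameter, straight-sided to 44 mm, then a low shoulder to 48 mm and a 15 mm wide nipple to 54 mm; about 70 g; stands on its flat skirt. Origin: centre of the underside; z up through the nipple. May be absent
- lampholder_4: Brass lampholder with a red tag (a coloured ring label covering the shoulder, seen from above): a round body 36 mm in diameter, straight-sided to 44 mm, then a low shoulder to 48 mm and a 15 mm wide nipple to 54 mm; about 70 g; stands on its flat skirt. Origin: centre of the underside; z up through the nipple. May be absent
- lampholder_5: Black plastic lampholder with a red tag (a coloured ring label covering the shoulder, seen from above): a round body 36 mm in diameter, straight-sided to 44 mm, then a low shoulder to 48 mm and a 15 mm wide nipple to 54 mm; about 70 g; stands on its flat skirt. Origin: centre of the underside; z up through the nipple. May be absent
- lampholder_6: White ceramic lampholder with a red tag (a coloured ring label covering the shoulder, seen from above): a round body 36 mm in diameter, straight-sided to 44 mm, then a low shoulder to 48 mm and a 15 mm wide nipple to 54 mm; about 70 g; stands on its flat skirt. Origin: centre of the underside; z up through the nipple. May be absent
- mat: Fixed black rubber bench mat, 340 x 240 x 3 mm, on which the lampholders stand at the start; origin: centre of the underside
- meter: Bystander: yellow multimeter, 145 x 75 x 35 mm, lying on the bench; origin: centre of the underside
- spool: Bystander: white spool of copper wire, diameter 64, height 42 mm; origin: centre of the underside
- bottle: Bystander: white bottle with a blue cap, diameter 52, height 110 mm; origin: centre of the underside
Not all that is in view belongs to the job. Leave any blue or purple look-alike of the lampholder_6 alone. Several things have the shape of the insert_red; the one meant has the colours described above.

How it is judged:
On the way, in this order (a step that is already met when the one before it is completed fails the run):
1. the upper case is swung fully aside (joint above 1.6 rad) (value of joint upper_case above 1.6 rad), for 0.2 s.
2. every lampholder present stands upright and at rest on the floor of a cell of the insert of its tag's colour (x of lampholder_1 in the frame of insert_green between -0.075 and 0.075 m and y of lampholder_1 in the frame of insert_green between -0.035 and 0.035 m and z of lampholder_1 in the frame of insert_green between -0.002 and 0.007 m and angle between each of lampholder_1, lampholder_2, lampholder_3, lampholder_4, lampholder_5, lampholder_6's own z axis and vertical below 0.12 rad and x of lampholder_2 in the frame of insert_green between -0.075 and 0.075 m and y of lampholder_2 in the frame of insert_green between -0.035 and 0.035 m and z of lampholder_2 in the frame of insert_green between -0.002 and 0.007 m and x of lampholder_3 in the frame of insert_green between -0.075 and 0.075 m and y of lampholder_3 in the frame of insert_green between -0.035 and 0.035 m and z of lampholder_3 in the frame of insert_green between -0.002 and 0.007 m and x of lampholder_4 in the frame of insert_red between -0.075 and 0.075 m and y of lampholder_4 in the frame of insert_red between -0.035 and 0.035 m and z of lampholder_4 in the frame of insert_red between -0.002 and 0.007 m and x of lampholder_5 in the frame of insert_red between -0.075 and 0.075 m and y of lampholder_5 in the frame of insert_red between -0.035 and 0.035 m and z of lampholder_5 in the frame of insert_red between -0.002 and 0.007 m and x of lampholder_6 in the frame of insert_red between -0.075 and 0.075 m and y of lampholder_6 in the frame of insert_red between -0.035 and 0.035 m and z of lampholder_6 in the frame of insert_red between -0.002 and 0.007 m and linear speed of each of lampholder_1, lampholder_2, lampholder_3, lampholder_4, lampholder_5, lampholder_6 below 0.02 m/s), for 0.3 s.
At the end, for the whole second after the job is handed in: The upper case is home over the base (joint under 0.04 rad, about 12 mm at its free end) and still; every lampholder present stands upright (within 0.12 rad) on the floor of a cell (within 4 mm) of the insert of its tag's colour (value of joint upper_case below 0.04 rad and velocity of joint upper_case between -0.02 and 0.02 rad/s and x of lampholder_1 in the frame of insert_green between -0.075 and 0.075 m and y of lampholder_1 in the frame of insert_green between -0.035 and 0.035 m and z of lampholder_1 in the frame of insert_green between -0.002 and 0.007 m and angle between each of lampholder_1, lampholder_2, lampholder_3, lampholder_4, lampholder_5, lampholder_6's own z axis and vertical below 0.12 rad and x of lampholder_2 in the frame of insert_green between -0.075 and 0.075 m and y of lampholder_2 in the frame of insert_green between -0.035 and 0.035 m and z of lampholder_2 in the frame of insert_green between -0.002 and 0.007 m and x of lampholder_3 in the frame of insert_green between -0.075 and 0.075 m and y of lampholder_3 in the frame of insert_green between -0.035 and 0.035 m and z of lampholder_3 in the frame of insert_green between -0.002 and 0.007 m and x of lampholder_4 in the frame of insert_red between -0.075 and 0.075 m and y of lampholder_4 in the frame of insert_red between -0.035 and 0.035 m and z of lampholder_4 in the frame of insert_red between -0.002 and 0.007 m and x of lampholder_5 in the frame of insert_red between -0.075 and 0.075 m and y of lampholder_5 in the frame of insert_red between -0.035 and 0.035 m and z of lampholder_5 in the frame of insert_red between -0.002 and 0.007 m and x of lampholder_6 in the frame of insert_red between -0.075 and 0.075 m and y of lampholder_6 in the frame of insert_red between -0.035 and 0.035 m and z of lampholder_6 in the frame of insert_red between -0.002 and 0.007 m); the robot touches nothing.
It fails at once if a bystander (meter, spool or bottle) is moved more than 30 mm (distance of any of meter, spool, bottle from where it was at the start of the episode above 0.03 m).
Of lampholder_1, lampholder_2, lampholder_3, lampholder_4, lampholder_5, lampholder_6 only 4 to 6 are there at a start; the rules pass over those that are not, and their reading is None.
At some moment in a run one of lampholder_1, lampholder_2, lampholder_3, lampholder_4, lampholder_5, lampholder_6 may be knocked a few centimetres aside while the robot is not near it.
It also fails if it takes over 210 s, if anything falls off the work surface, if the arm or the gripper's body presses on something with over 40 N, if the wrist force passes 120 N, or if a joint passes its speed limit or range.

ROBOT

A 6-joint arm with a two-finger parallel gripper is mounted at the origin on the work surface. World frame = base frame: x ahead of the robot, y to its left, z up, the work surface at z = 0. Lengths are in m, angles in rad, forces in N, time in s.
With the tool pointing down it reaches from about 0.35 to 0.85 m from the base axis. Payload 8.1 kg.
Tool frame: the origin (TCP) lies on the mounting face of the last link; the fingertips stand 186 mm ahead of it and the grasp point (between the pads) lies 167 mm ahead of it; z points along the fingers, y is the direction in which the jaws open and shut (so a half turn about z gives the same grasp; the last joint's range is limited). The gripper opens to 93 mm and grips with 3 to 60 N. Pads are 15 mm wide; open, the fingers measure 128 mm over their backs; the gripper's body (75 mm by 188 mm) begins 65 mm behind the grasp point.
Start: joints at [-1.185, 0.13, 1.488, -0, 1.523, -0.085], TCP at [0.272, -0.535, 0.405] pointing down, gripper open.
Joint ranges: [-2.96, 2.96], [-0.89, 2.26], [0.02, 2.5], [-1.34, 4.48], [0, 2.73], [-2.66, 2.66]. Speed limits (rad/s): [2.39, 2.39, 2.79, 3.14, 3.14, 3.14].

INTERFACE

Orientations are given as a rotation vector (axis times angle).
In Python, from plant import robot, read_camera, spotter gives the robot as it stands.
- The arm moves only by the tool arm_command, never from a script. Its arguments are lists of equal length, an entry for each row: "xyz": the shift along the world's x, y, z in cm, a list of three; "turn": the turn, a rotation vector about the world's x, y, z in rad, a list of three. A call has 1 to 12 rows; each row shifts and turns the commanded pose from where the row before left it; what a row does not reach is not made up. A row lasts 1/8 s, in which the tool goes at most 62.5 mm and 10.7 degrees, less where a joint would pass 70% of its speed; a pose out of reach is approached as far as the arm can. A call is refused whole if a number of a shift passes 6.25 or a number of a turn 0.188, either way. A call with a gripper value outside its range is refused whole. "gripper" is the finger opening in cm, from 0 to 9.3, set as the call begins (left out, the last holds). The fingers move at their own pace and stop on an object; "force" is the grip in N (left out, the last holds). Time passes only in rows, so rows that do not move let the fingers close. It gives the time, the measured TCP pose, the force and the opening at its end, in the units of the state.
- robot.read_state(): the state, without advancing time (a new reading comes with each control period).
- read_camera(name): name is "scene" or "top"; returns a dict with "frame" (420x560x3 uint8, red, green, blue), "z_map" (420x560 float32, m along the optical axis (not along the pixel's ray), 0 where there is no reading), "fx", "fy", "cx", "cy" (pixels), "eye" and "orientation" of the camera in the world. Camera axes: x right, y down, z forward; pixel columns grow to the right and rows downward; lengths in m; the calibration is good to about 2 mm. A picture is of the moment at which its call begins.
- robot.close_job(): hands the job in, once; it reports no verdict.
Trained networks look in a picture, given as the dict that the camera call returned (one of the last four; its "shot" number tells which), for a name from the list of things; names that differ only in an ending like _2 or _b are one class to them, and where a whole thing is asked for, a point or a joint stands for the part that bears it (a point fixed in the world has none). Each returns a list of dicts, best first, with "confidence" (0 to 1); they miss things now and then, are a little off and sometimes report something else, mostly with a low value. They report only what shows in the picture. A call takes as long as a camera call. They do not tell look-alikes from the thing itself.
- spotter.masks_of(picture, query): "pixels" (420x560 bool, what is visible of it) and "centre" ([row, column] in pixels, amid what is visible of it).
The state is a dict: "t": time; "q": joint angles; "dq": joint speeds; "joint_torque": joint torques, N m; "tool_pos": TCP position; "orientation": TCP orientation; "force": force on the tool from outside, world axes, zero at the start; "wrist_torque": the same for the moment, N m; "opening": finger opening in m.
Only numpy, scipy, OpenCV 4.12 (cv2) and the standard library are available. Lean on these libraries where they do the work, as an engineer would, in place of code of your own. Each camera call takes 0.05 s, during which the arm holds its last target. There are 200 camera calls.

## Working session

There is one attempt and no reset: what is moved stays moved. The work goes in short steps, Python scripts to look and compute and a tool call to move; the robot and the scene stay as the last step left them, time stands still between calls to the robot, and variables do not carry over. Pictures are saved under pics/ and viewed, about 12 in all and at most 16, crops included, and the job is handed in when it is done.

Besides the shell and the picture viewer there is one more tool, called after "Emit:" by a JSON object that holds its "fn" and its "kwargs". arm_command: Moves the arm, as the interface text tells. Its arguments: {"type":"object","properties":{"xyz":{"type":"array","items":{"type":"array","items":{"type":"number"}}},"turn":{"type":"array","items":{"type":"array","items":{"type":"number"}}},"gripper":{"type":"number"},"force":{"type":"number"}},"required":["xyz","turn"]}

```bash
ls; mkdir -p pics; cat > h.py <<'E'
import numpy as np, cv2
from scipy.spatial.transform import Rotation as R
from plant import robot, read_camera, spotter
def rot(p):
    o=np.array(p["orientation"],float)
    return o if o.shape==(3,3) else R.from_rotvec(o).as_matrix() if o.size==3 else R.from_quat(o).as_matrix()
def cloud(p):
    z=p["z_map"]; v,u=np.mgrid[:z.shape[0],:z.shape[1]]
    c=np.stack([(u-p["cx"])/p["fx"]*z,(v-p["cy"])/p["fy"]*z,z],-1)
    w=c@rot(p).T+np.array(p["eye"]); w[z==0]=np.nan
    return w
def save(p,n,crop=None,s=1):
    f=p["frame"][:,:,::-1]
    if crop: f=f[crop[0]:crop[1],crop[2]:crop[3]]
    cv2.imwrite("pics/"+n,cv2.resize(f,None,fx=s,fy=s,interpolation=cv2.INTER_CUBIC))
E
python3 - <<'E'
from h import *
a=read_camera("scene");b=read_camera("top")
for p in(a,b):print(p["orientation"],p["eye"],p["fx"],p["cx"],p["cy"])
save(a,"s1.png");save(b,"t1.png",None,1.4)
w=cloud(b);print(np.nanmin(w.reshape(-1,3),0),np.nanmax(w.reshape(-1,3),0))
print(robot.read_state())
E
```

```text
pics
[-2.14522526 -1.06383203  0.43178414] [ 1.14387133 -0.57459808  0.79725558] 427.5659443025914 271.3007298170891 204.7829288239
[-2.17959123  2.01716704 -0.22757653] [ 0.26259656 -0.12912376  1.3732308 ] 444.6944982658609 279.69897257460417 196.95930749908632
[-0.16640618 -1.5348283  -0.78311665] [1.96902013 1.50602308 0.7503801 ]
{'t': 0.1, 'q': array([-1.18541177e+00,  1.31079735e-01,  1.48914205e+00,  1.88447014e-08,
        1.52301655e+00, -8.54427651e-02]), 'dq': array([ 3.85358184e-04, -1.83657788e-03, -3.20010617e-03,  2.90901286e-04,
        2.87756643e-04,  7.39104174e-05]), 'joint_torque': array([ 1.30851364e-03, -5.61342287e+01, -4.93095732e+01,  7.70197925e-02,
        2.90865137e-02, -4.41949760e-05]), 'tool_pos': array([ 0.27209519, -0.53452987,  0.40381119]), 'orientation': array([-3.05335870e+00, -7.32382041e-01,  3.86000293e-04]), 'force': array([0.1391588 , 0.08650113, 0.06307992]), 'wrist_torque': array([ 0.03329905, -0.02446656,  0.01839846]), 'opening': 0.09299404993532176}
```

View pics/s1.png

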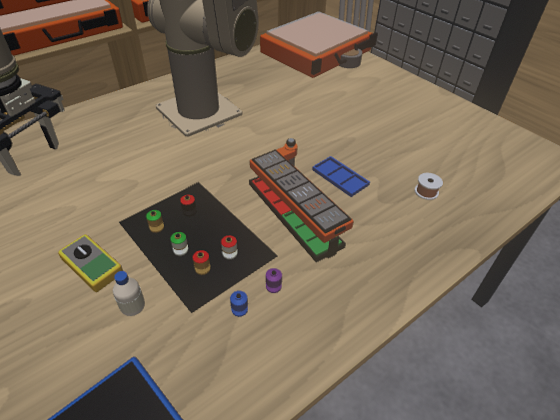

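View pics/t1.png

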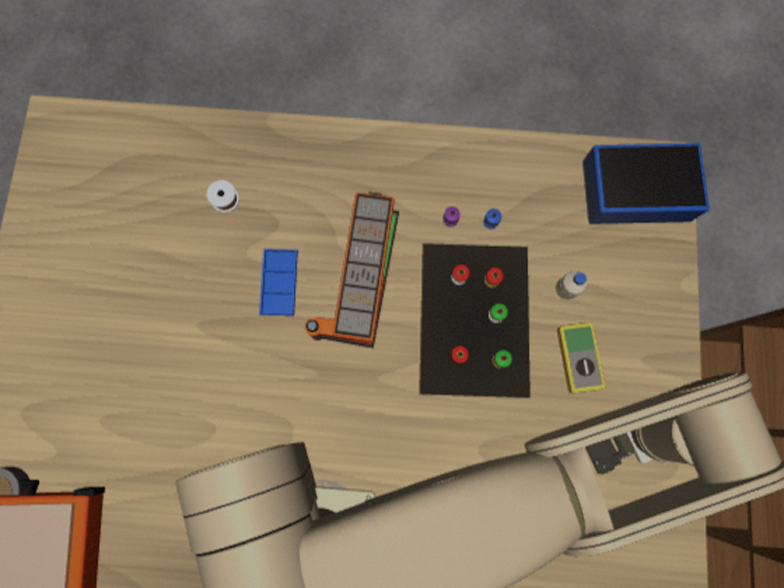

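Scene and top show five lampholders on the mat. In scene pixels: green-tagged brass (154,220) and white (179,243); red-tagged black (187,204), brass (201,262) and white (229,246). The blue (239,303) and purple (274,280) look-alikes and the blue insert (341,176) stay put. The case is ajar; the red insert is nearest the post, the green one at the far end.

```bash
cat >> h.py <<'E'
def colmask(p):
    hsv=cv2.cvtColor(p["frame"],cv2.COLOR_RGB2HSV);h,s,v=[hsv[...,i].astype(int) for i in range(3)]
    return {"red":((h<5)|(h>174))&(s>170)&(v>70),"green":(h>45)&(h<75)&(s>130)&(v>60),"orange":(h>=5)&(h<14)&(s>150)&(v>90)}
def blobs(m,w,zlo,zhi,amin=8):
    m=m&(w[...,2]>zlo)&(w[...,2]<zhi)
    n,l,st,c=cv2.connectedComponentsWithStats(m.astype(np.uint8))
    out=[]
    for i in range(1,n):
        if st[i,4]>=amin:
            q=w[l==i]; lo,hi=np.percentile(q,3,axis=0),np.percentile(q,97,axis=0)
            out.append((st[i,4],c[i].round(),((lo+hi)/2).round(4),(hi-lo).round(4)))
    return out
E
python3 - <<'E'
from h import *
for n in("top","scene"):
    p=read_camera(n);w=cloud(p);m=colmask(p)
    print(n)
    for c in("red","green"):
        for b in blobs(m[c],w,0.035,0.075):print(c,*b)
    z=w[...,2]; reg=(w[...,0]>.3)&(w[...,0]<.95)&(np.abs(w[...,1])<.45)
    q=reg&(z>.105)&(z<.125); print("post",q.sum(),w[q][:,:3].mean(0) if q.any() else 0)
    n_,l,st,c_=cv2.connectedComponentsWithStats((reg&(z>.085)&(z<.104)).astype(np.uint8))
    for i in range(1,n_):
        if st[i,4]>200:
            r=cv2.minAreaRect((w[l==i][:,:2]*1000).astype(np.float32));print("case",st[i,4],r,cv2.boxPoints(r).round().tolist())
    q=m["red"]&reg&(z<.03)|m["green"]&reg&(z<.03)
    print("ins",q.sum(),w[q].mean(0))
    for nm in("meter","spool","bottle"):
        d=spotter.masks_of(p,nm)
        if d: print(nm,np.nanmedian(w[d[0]["pixels"]],0),d[0]["confidence"])
E
```

```text
top
red 82 [329. 194.] [ 0.5842 -0.257   0.0503] [0.0316 0.0305 0.011 ]
red 83 [353. 196.] [ 0.5828 -0.3303  0.0477] [0.032  0.0305 0.0123]
red 89 [328. 252.] [ 0.4053 -0.2632  0.0486] [0.0324 0.0302 0.0124]
green 87 [356. 222.] [ 0.5037 -0.3427  0.0498] [0.0307 0.0302 0.0099]
green 93 [359. 255.] [ 0.4039 -0.3559  0.0494] [0.0322 0.0296 0.0121]
post 58 [0.43380506 0.04699569 0.11150609]
case 3185 ((576.348388671875, -16.982498168945312), (144.32057189941406, 326.1473083496094), 86.09500122070312) [[409.0, -78.0], [734.0, -100.0], [744.0, 44.0], [419.0, 66.0]]
ins 61 [ 0.48714179 -0.23381632  0.00826902]
meter [ 0.41805407 -0.52267212  0.03235647] 0.84
bottle [ 0.5683027  -0.48979089  0.0742312 ] 0.79
scene
red 85 [187. 200.] [ 0.4057 -0.2671  0.0483] [0.0294 0.0302 0.0071]
red 105 [229. 241.] [ 0.5831 -0.2593  0.0495] [0.0289 0.0305 0.0065]
red 128 [201. 257.] [ 0.5818 -0.3334  0.049 ] [0.0303 0.0306 0.0059]
green 103 [153. 216.] [ 0.4045 -0.3587  0.049 ] [0.0302 0.0308 0.0073]
green 114 [178. 238.] [ 0.5032 -0.3463  0.0494] [0.0308 0.0309 0.0074]
post 52 [0.43535191 0.04290127 0.10981603]
case 3433 ((575.7243041992188, -21.23967742919922), (143.58641052246094, 327.7205505371094), 86.13199615478516) [[407.0, -82.0], [734.0, -104.0], [744.0, 39.0], [417.0, 61.0]]
ins 367 [ 0.49942303 -0.07101964  0.01001865]
meter [ 0.43674299 -0.53166585  0.03204007] 0.79
spool [ 0.59164832 -0.33704424  0.04447194] 0.7
bottle [ 0.59062461 -0.50417626  0.06698301] 0.57
```

```bash
cat > fit.py <<'E'
from h import *
for n in("top","scene"):
    p=read_camera(n);w=cloud(p);m=colmask(p)
    z=w[...,2]; reg=(w[...,0]>.3)&(w[...,0]<.95)&(np.abs(w[...,1])<.45)
    q=reg&(z>.105)&(z<.125); P=((np.percentile(w[q],2,axis=0)+np.percentile(w[q],98,axis=0))/2)[:2]; print(n,"post",P,np.ptp(w[q],axis=0))
    k=reg&(z>.088)&(z<.102)&(np.hypot(w[...,0]-P[0],w[...,1]-P[1])>.13)&(np.hypot(w[...,0]-P[0],w[...,1]-P[1])<.345)
    k=cv2.morphologyEx(k.astype(np.uint8),cv2.MORPH_OPEN,np.ones((3,3)))>0
    r=cv2.minAreaRect((w[k][:,:2]*1000).astype(np.float32));b=cv2.boxPoints(r);e=[b[1]-b[0],b[2]-b[1]];e=max(e,key=np.linalg.norm)
    a=np.degrees(np.arctan2(e[1],e[0])); print("case",r[1],(a+90)%180-90,b.round().tolist())
    for c in("red","green"):
        q=m[c]&reg&(z<.03)&(z>.0)&(w[...,1]>-.2)&(w[...,0]<.8)
        if q.sum()>20:
            x=w[q]; print(c,q.sum(),np.percentile(x,3,axis=0).round(3),np.percentile(x,97,axis=0).round(3))
            r=cv2.minAreaRect((x[:,:2]*1000).astype(np.float32)); print(r)
    # base rim: dark pixels low, near organiser
    g=p["frame"].max(-1)<70
    k=g&reg&(z>.012)&(z<.022)&(w[...,1]>-.2)&(w[...,0]<.85)
    print("rim",k.sum()); 
    if k.sum()>10: 
        r=cv2.minAreaRect((w[k][:,:2]*1000).astype(np.float32)); print(r,cv2.boxPoints(r).round().tolist())
    save(p,n+"_c.png",(120,260,180,320) if n=="top" else (120,280,220,400),4 if n=='top' else 3.5)
s=robot.read_state();print(R.from_rotvec(s["orientation"]).as_matrix().round(3))
E
python3 fit.py
```

```text
top post [0.50334051 0.00339793] [0.22158938 0.11882882 0.01365003]
case (84.49590301513672, 135.1599884033203) -3.467186 [[600.0, -91.0], [735.0, -99.0], [740.0, -14.0], [606.0, -6.0]]
rim 126
((564.127685546875, 82.08174133300781), (311.09942626953125, 386.3118591308594), 0.722912073135376) [[406.0, 273.0], [411.0, -113.0], [722.0, -109.0], [717.0, 277.0]]
scene post [0.43395065 0.04462314] [0.02363601 0.02540631 0.00870974]
case (87.8366928100586, 256.21405029296875) -3.8996124 [[477.0, -86.0], [733.0, -103.0], [739.0, -15.0], [483.0, 2.0]]
red 350 [ 0.424 -0.087  0.004] [ 0.564 -0.05   0.019]
((492.2806701660156, -65.37236022949219), (37.2845458984375, 150.23353576660156), 83.4409408569336)
rim 280
((572.7802124023438, -58.214698791503906), (84.10281372070312, 324.662109375), 85.19149017333984) [[407.0, -87.0], [731.0, -114.0], [738.0, -30.0], [415.0, -3.0]]
[[ 0.891  0.454  0.   ]
 [ 0.454 -0.891  0.   ]
 [ 0.    -0.    -1.   ]]
```

View pics/scene_c.png

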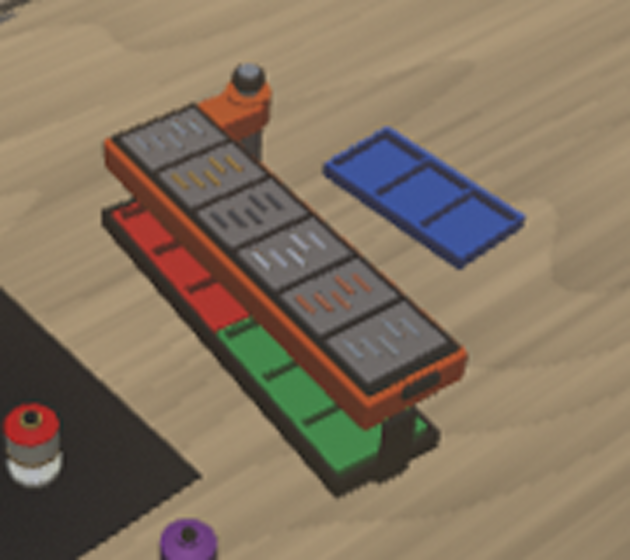

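The crop shows the case slightly ajar, red cells nearest the post and green cells at the far end, with blue decoy insert and purple look-alike outside. I'll go beside the free end with closed fingers.

Emit:
{"fn": "arm_command", "kwargs": {"xyz": [[4.08,3.8,0],[4.08,3.8,0],[4.08,3.8,0],[4.08,3.8,0],[4.08,3.8,0],[4.08,3.8,0],[4.08,3.8,0],[4.08,3.8,0],[4.08,3.8,0],[4.08,3.8,0],[0,0,0],[0,0,0]], "turn": [[0,0,0],[0,0,0],[0,0,0],[0,0,0],[0,0,0],[0,0,0],[0,0,0],[0,0,0],[0,0,0],[0,0,0],[0,0,0],[0,0,0]], "gripper": 0}}

```text
t: 2.1
tool_pos: [0.6801, -0.1548, 0.4044]
orientation: [3.055, 0.734, -0.001]
force: [-1.2, -0.5, 0.1]
opening: 0.0005
```

Emit:
{"fn": "arm_command", "kwargs": {"xyz": [[0,0,-3.6],[0,0,-3.6],[0,0,-3.6],[0,0,-3.6],[0,0,0],[0,1.5,0],[0,1.5,0],[0,1.5,0],[0,1.5,0],[0,0,0]], "turn": [[0,0,0],[0,0,0],[0,0,0],[0,0,0],[0,0,0],[0,0,0],[0,0,0],[0,0,0],[0,0,0],[0,0,0]]}}

```text
t: 3.35
tool_pos: [0.6802, -0.0928, 0.261]
orientation: [-3.054, -0.736, 0.0]
force: [0.7, -0.0, -0.6]
opening: 0.0004
```

```bash
python3 -c "
import numpy as np
a=np.radians(-29.1+np.arange(0,19)*5.5);p=282*np.c_[np.cos(a),np.sin(a)]/10
print(np.diff(p,axis=0).round(2).tolist())"
```

```text
[[1.2, 2.42], [0.96, 2.53], [0.72, 2.61], [0.46, 2.67], [0.21, 2.7], [-0.05, 2.71], [-0.31, 2.69], [-0.57, 2.65], [-0.82, 2.58], [-1.06, 2.49], [-1.3, 2.37], [-1.52, 2.24], [-1.73, 2.08], [-1.92, 1.91], [-2.09, 1.72], [-2.25, 1.51], [-2.38, 1.28], [-2.49, 1.05]]
```

Emit:
{"fn": "arm_command", "kwargs": {"xyz": [[1.2,2.42,0],[0.96,2.53,0],[0.72,2.61,0],[0.46,2.67,0],[0.21,2.7,0],[-0.05,2.71,0],[-0.31,2.69,0],[-0.57,2.65,0],[-0.82,2.58,0],[-1.06,2.49,0],[-1.3,2.37,0],[-1.52,2.24,0]], "turn": [[0,0,0],[0,0,0],[0,0,0],[0,0,0],[0,0,0],[0,0,0],[0,0,0],[0,0,0],[0,0,0],[0,0,0],[0,0,0],[0,0,0]]}}

```text
t: 4.85
tool_pos: [0.6584, 0.2133, 0.2607]
orientation: [3.055, 0.733, 0.0]
force: [0.4, -1.1, 1.0]
opening: -0.0
```

Emit:
{"fn": "arm_command", "kwargs": {"xyz": [[-1.73,2.08,0],[-1.92,1.91,0],[-2.09,1.72,0],[-1.1,0.75,0],[0,0,0],[0,0,0]], "turn": [[0,0,0],[0,0,0],[0,0,0],[0,0,0],[0,0,0],[0,0,0]]}}

```text
t: 5.6
tool_pos: [0.5913, 0.2761, 0.2608]
orientation: [3.055, 0.732, 0.0]
force: [0.3, -0.6, -0.6]
opening: 0.0005
```

```bash
python3 - <<'E'
from h import *
p=read_camera("top");w=cloud(p);save(p,"t2.png",None,1.2)
z=w[...,2];P=np.array([.434,.0445])
d=w[...,:2]-P;r=np.hypot(*np.moveaxis(d,-1,0))
m=colmask(p)["orange"]&(z>.06)&(z<.1)&(r<.35)
print(m.sum()); rr=cv2.minAreaRect((w[m][:,:2]*1000).astype(np.float32));print(rr,cv2.boxPoints(rr).round())
E
```

```text
550
((498.60369873046875, 10.1787109375), (162.34471130371094, 536.3132934570312), 1.6071069240570068) [[ 410.  276.]
 [ 425. -260.]
 [ 587. -256.]
 [ 572.  281.]]
```

View pics/t2.png

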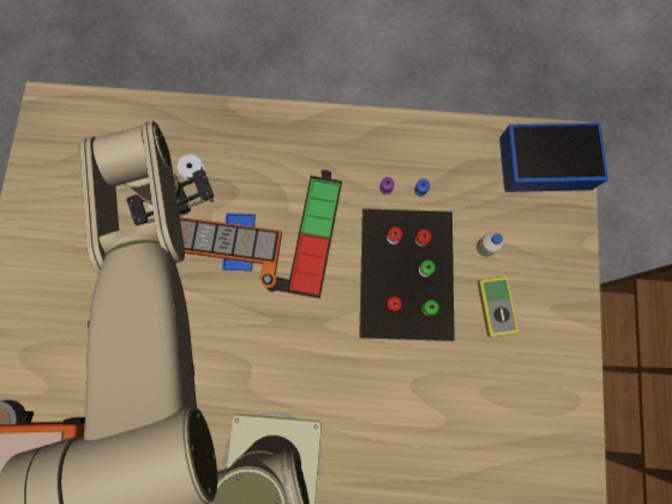

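The case is about 10° short of its stop, inserts exposed (green far, red near). Push on to the stop.

Emit:
{"fn": "arm_command", "kwargs": {"xyz": [[-1.15,0.75,0],[-1.2,0.7,0],[-1.2,0.65,0],[-1.25,0.6,0],[-0.7,0.3,0],[0,0,0]], "turn": [[0,0,0],[0,0,0],[0,0,0],[0,0,0],[0,0,0],[0,0,0]]}}

```text
t: 6.4
tool_pos: [0.5462, 0.2999, 0.2619]
orientation: [3.042, 0.721, 0.044]
force: [77.5, -27.9, -41.4]
opening: 0.0007
```

```bash
cat > case.py <<'E'
from h import *
p=read_camera("top");w=cloud(p);z=w[...,2];P=np.array([.434,.0445])
d=w[...,:2]-P;r=np.hypot(d[...,0],d[...,1])
# hinge-end edge of case/any pixels at case top height near post
m=(z>.088)&(z<.1)&(r<.2)&(r>.035)
a=cv2.minAreaRect((w[m][:,:2]*1000).astype(np.float32));print(m.sum(),a)
q=w[m][:,:2]; 
# edge facing +x and -x as function of y
for y0 in np.arange(.0,.25,.02):
    s=q[(q[:,1]>y0)&(q[:,1]<y0+.02)]
    if len(s)>5:print(round(y0+.01,2),s[:,0].min().round(4),s[:,0].max().round(4))
E
python3 case.py; python3 - <<'E'
from h import *
p=read_camera("scene"); save(p,"s2.png"); p=read_camera("top")
for q in spotter.masks_of(p,"spool")[:1]:print(np.nanmedian(cloud(p)[q["pixels"]],0))
E
```

```text
1683 ((503.0142517089844, 142.73171997070312), (99.61688232421875, 203.92779541015625), 4.059693336486816)
0.05 0.4677 0.5592
0.07 0.4582 0.5586
0.09 0.4705 0.5566
0.11 0.4697 0.5555
0.13 0.4693 0.5539
0.15 0.4662 0.5518
0.17 0.4651 0.5506
0.19 0.465 0.5485
0.21 0.4643 0.5468
0.23 0.4612 0.527
[0.72220346 0.28907164 0.04159778]
```

At the stop with high force; back off at once.

Emit:
{"fn": "arm_command", "kwargs": {"xyz": [[0.8,-0.3,0],[1.2,-0.4,0],[2,0,0],[0,0,0]], "turn": [[0,0,0],[0,0,0],[0,0,0],[0,0,0]]}}

```text
t: 7.1
tool_pos: [0.576, 0.2998, 0.2607]
orientation: [-3.055, -0.732, 0.001]
force: [0.2, 0.2, 0.2]
opening: 0.0003
```

```bash
python3 case.py
```

```text
1670 ((502.62640380859375, 142.46856689453125), (99.39684295654297, 203.6420440673828), 4.439979553222656)
0.05 0.4682 0.5599
0.07 0.4583 0.5583
0.09 0.4715 0.5559
0.11 0.4697 0.5548
0.13 0.4694 0.553
0.15 0.4661 0.5521
0.17 0.467 0.5502
0.19 0.4648 0.5487
0.21 0.4635 0.5472
0.23 0.463 0.5269
```

```bash
cat > ins.py <<'E'
from h import *
print(robot.read_state()["q"].round(3))
for n in("top","scene"):
    p=read_camera(n);w=cloud(p);m=colmask(p);z=w[...,2]
    reg=(w[...,0]>.4)&(w[...,0]<.8)&(w[...,1]>-.16)&(w[...,1]<.05)
    for c in("red","green"):
        k=cv2.morphologyEx((m[c]&reg&(z<.035)).astype(np.uint8),cv2.MORPH_CLOSE,np.ones((3,3)))
        ct=max(cv2.findContours(k,0,1)[0],key=cv2.contourArea);f=np.zeros_like(k);cv2.drawContours(f,[ct],-1,1,-1)
        x=w[(f>0)&(z<.035)]
        r=cv2.minAreaRect((x[:,:2]*1000).astype(np.float32));print(n,c,len(x),np.round(r[0],1),np.round(r[1],1),round(r[2],1),x.mean(0).round(4))
    z2=(z>.105)&(z<.125)&(np.hypot(w[...,0]-.434,w[...,1]-.0445)<.04)
    print("post",w[z2].mean(0).round(4))
    for c in("red","green"):
        for b in blobs(m[c],w,0.035,0.075):print(c,*b)
E
python3 ins.py
```

```text
[4.010e-01 3.650e-01 1.484e+00 1.000e-03 1.294e+00 1.501e+00]
top red 1165 [494.5 -43.5] [ 76.3 148.2] 84.2 [ 0.4938 -0.0429  0.0094]
top green 943 [643.8 -59.1] [ 73.  143.6] 83.9 [ 0.6435 -0.0593  0.009 ]
post [0.4337 0.0468 0.1109]
red 80 [329. 194.] [ 0.5839 -0.2572  0.0491] [0.0308 0.0304 0.0134]
red 83 [353. 196.] [ 0.5823 -0.3302  0.0482] [0.0309 0.0295 0.0132]
red 90 [328. 253.] [ 0.4051 -0.2632  0.0486] [0.0316 0.0301 0.0105]
green 88 [356. 222.] [ 0.5032 -0.3429  0.0496] [0.0295 0.0301 0.0112]
green 92 [359. 255.] [ 0.4035 -0.3556  0.0497] [0.0324 0.0302 0.013 ]
scene red 1042 [492.9 -45.7] [ 78.1 151.3] 84.4 [ 0.4939 -0.0426  0.01  ]
scene green 1 [569.8 -88.2] [0. 0.] 0.0 [ 0.5698 -0.0882  0.0161]
post [0.4342 0.0429 0.1101]
red 83 [187. 200.] [ 0.4053 -0.2673  0.0488] [0.0298 0.0299 0.0073]
red 106 [229. 241.] [ 0.5828 -0.2597  0.0493] [0.0298 0.0307 0.0065]
red 129 [201. 257.] [ 0.5817 -0.3333  0.0491] [0.0306 0.0306 0.0066]
green 102 [153. 216.] [ 0.4034 -0.3594  0.0488] [0.0309 0.0306 0.0081]
green 115 [178. 238.] [ 0.503  -0.3464  0.0491] [0.0306 0.0305 0.007 ]
```

Emit:
{"fn": "arm_command", "kwargs": {"xyz": [[0,0,5],[0,0,5],[0,0,5],[0,-5,0],[0,-5,0],[0,-5,0],[0,-5,0],[0,-5,0],[0,-5,0],[0,-5,0]], "turn": [[0,0,0],[0,0,0],[0,0,0],[0,0,-0.13],[0,0,-0.13],[0,0,-0.13],[0,0,-0.13],[0,0,-0.052],[0,0,0],[0,0,0]], "gripper": 6.2}}

```text
t: 8.5
tool_pos: [0.5751, -0.0512, 0.4107]
orientation: [-3.137, 0.157, 0.0]
force: [0.5, 0.2, -0.9]
opening: 0.0619
```

Emit:
{"fn": "arm_command", "kwargs": {"xyz": [[-1.89,-2.38,0],[-1.89,-2.38,0],[-1.89,-2.38,0],[-1.89,-2.38,0],[-1.89,-2.38,-2],[-1.89,-2.38,-2],[-1.89,-2.38,-2],[-1.89,-2.38,-2],[-1.89,-2.38,-2],[0,0,0]], "turn": [[0,0,0.1745],[0,0,0.1745],[0,0,0.1745],[0,0,0.1745],[0,0,0.1745],[0,0,0.1745],[0,0,0.1745],[0,0,0.1745],[0,0,0.1745],[0,0,0]]}}

```text
t: 9.75
tool_pos: [0.4042, -0.2645, 0.3088]
orientation: [-2.329, -2.103, 0.001]
force: [-0.7, 0.2, -0.2]
opening: 0.062
```

```bash
python3 - <<'E'
from h import *
p=read_camera("scene");save(p,"s3.png",(130,300,90,320),3.4)
w=cloud(p);m=colmask(p)
for c in("red","green"):
    for b in blobs(m[c],w,0.035,0.075):print(c,*b)
s=robot.read_state();print(s["tool_pos"],s["q"].round(2))
E
```

```text
red 87 [187. 200.] [ 0.4059 -0.267   0.0483] [0.0304 0.0307 0.0074]
red 106 [229. 241.] [ 0.582  -0.2593  0.0491] [0.0296 0.0294 0.0069]
red 126 [201. 257.] [ 0.5818 -0.3335  0.0494] [0.0318 0.0308 0.0068]
green 103 [153. 216.] [ 0.4048 -0.3591  0.0488] [0.0277 0.0312 0.0086]
green 114 [178. 238.] [ 0.5029 -0.3465  0.0486] [0.0303 0.0298 0.0072]
[ 0.40516429 -0.26421424  0.31002016] [-0.68 -0.12  1.92  0.    1.35 -0.58]
```

View pics/s3.png

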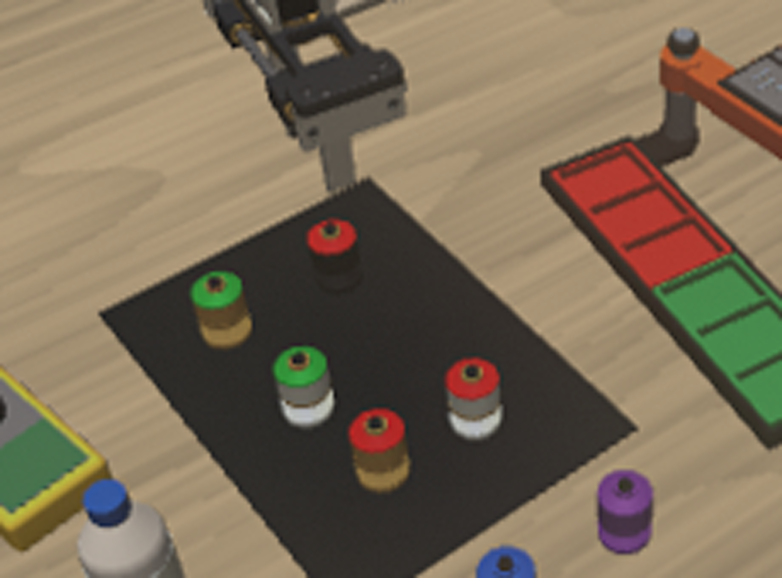

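The crop confirms the five lampholders and the gripper above the black red-tagged one (332,250). Descend and grip.

Emit:
{"fn": "arm_command", "kwargs": {"xyz": [[0,0,-3],[0,0,-3],[0,0,-3],[0,0,-1.4],[0,0,0]], "turn": [[0,0,0],[0,0,0],[0,0,0],[0,0,0],[0,0,0]]}}

```text
t: 10.42
tool_pos: [0.4061, -0.264, 0.2065]
orientation: [-2.331, -2.105, 0.0]
force: [-0.1, 0.9, 0.1]
opening: 0.0619
```

Emit:
{"fn": "arm_command", "kwargs": {"xyz": [[0,0,0],[0,0,0],[0,0,0],[0,0,0],[0,0,0],[0,0,0]], "turn": [[0,0,0],[0,0,0],[0,0,0],[0,0,0],[0,0,0],[0,0,0]], "gripper": 3, "force": 15}}

```text
t: 11.18
tool_pos: [0.4061, -0.265, 0.2075]
orientation: [2.331, 2.105, 0.0]
force: [-2.9, 1.3, 6.2]
opening: 0.0357
```

Emit:
{"fn": "arm_command", "kwargs": {"xyz": [[0,0,3],[0,0,3],[0,0,3],[0.67,3.75,0],[0.67,3.75,0],[0.67,3.75,0],[0.67,3.75,0],[0.67,3.75,0],[0.67,3.75,0],[0,0,-3],[0,0,-2.5],[0,0,0]], "turn": [[0,0,0],[0,0,0],[0,0,0],[0,0,0],[0,0,0],[0,0,0],[0,0,0],[0,0,0],[0,0,0],[0,0,0],[0,0,0],[0,0,0]]}}

```text
t: 12.68
tool_pos: [0.4448, -0.0393, 0.2396]
orientation: [-2.328, -2.104, 0.004]
force: [0.5, -0.2, 0.6]
opening: 0.0357
```

```bash
python3 - <<'E'
from h import *
p=read_camera("scene");save(p,"s4.png",(120,240,220,380),4.5)
w=cloud(p);m=colmask(p)
for c in("red","green"):
    for b in blobs(m[c],w,0.035,0.13):print(c,*b)
s=robot.read_state();print(s["tool_pos"],s["opening"])
E
```

```text
red 35 [265. 164.] [ 0.4423 -0.0506  0.0804] [0.0231 0.0118 0.0054]
red 106 [229. 241.] [ 0.5824 -0.2595  0.0493] [0.0298 0.0305 0.0064]
red 127 [201. 257.] [ 0.5818 -0.3332  0.049 ] [0.0313 0.0306 0.0066]
green 104 [153. 216.] [ 0.4033 -0.3591  0.0489] [0.0318 0.0306 0.0078]
green 113 [178. 238.] [ 0.5033 -0.3463  0.0494] [0.0298 0.031  0.0066]
[ 0.44557972 -0.03961393  0.24116154] 0.03581565053707854
```

View pics/s4.png

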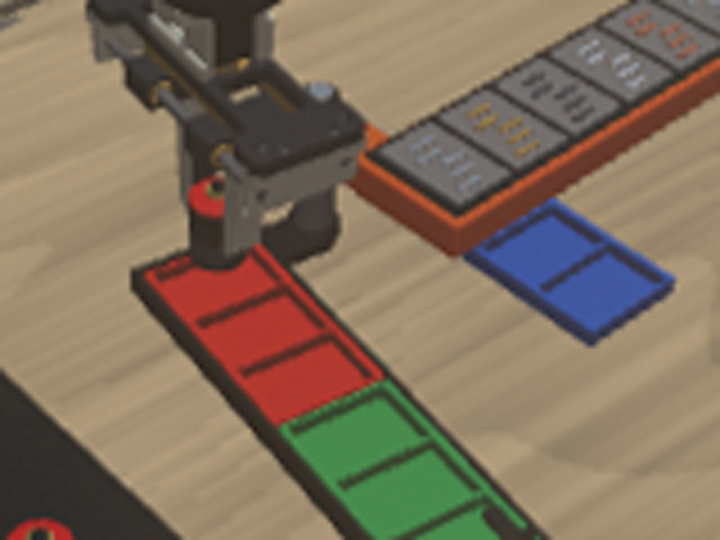

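Black holder is above the nearest red cell, clear of post and case. Lower and release.

Emit:
{"fn": "arm_command", "kwargs": {"xyz": [[0,0,-1.5],[0,0,-1.2],[0,0,-0.2],[0,0,0]], "turn": [[0,0,0],[0,0,0],[0,0,0],[0,0,0]]}}

```text
t: 13.22
tool_pos: [0.446, -0.0398, 0.2126]
orientation: [-2.331, -2.105, 0.0]
force: [-0.2, 0.3, -0.2]
opening: 0.0361
```

Emit:
{"fn": "arm_command", "kwargs": {"xyz": [[0,0,0],[0,0,0],[0,0,0],[0,0,0],[0,0,3],[0,0,3],[0,0,3],[0,0,2]], "turn": [[0,0,0],[0,0,0],[0,0,0],[0,0,0],[0,0,0],[0,0,0],[0,0,0],[0,0,0]], "gripper": 5}}

```text
t: 14.22
tool_pos: [0.4463, -0.0398, 0.3245]
orientation: [2.33, 2.105, 0.002]
force: [0.4, -0.7, -0.4]
opening: 0.05
```

Emit:
{"fn": "arm_command", "kwargs": {"xyz": [[1.52,-2.43,0],[1.52,-2.43,0],[1.52,-2.43,0],[1.52,-2.43,0],[1.52,-2.43,0],[1.52,-2.43,0],[1.52,-2.43,0],[1.52,-2.43,0],[1.52,-2.43,0],[0,0,0]], "turn": [[0,0,-0.1745],[0,0,-0.1745],[0,0,-0.1745],[0,0,-0.1745],[0,0,-0.1745],[0,0,-0.1745],[0,0,-0.1745],[0,0,-0.1745],[0,0,-0.1745],[0,0,0]], "gripper": 6.2}}

```text
t: 15.48
tool_pos: [0.5832, -0.2598, 0.3223]
orientation: [3.137, -0.163, -0.0]
force: [0.2, -0.1, -0.6]
opening: 0.0619
```

```bash
cat > look.py <<'E'
from h import *
for n in("scene","top"):
    p=read_camera(n);w=cloud(p);m=colmask(p)
    for c in("red","green"):
        for b in blobs(m[c],w,0.035,0.13):print(n,c,*b)
s=robot.read_state();print(s["tool_pos"],s["opening"],s["orientation"])
E
python3 look.py
```

```text
scene red 30 [272. 173.] [ 0.4568 -0.0382  0.0535] [0.0148 0.0198 0.0079]
scene red 106 [229. 241.] [ 0.5826 -0.259   0.0494] [0.0294 0.0311 0.0059]
scene red 130 [200. 257.] [ 0.5825 -0.3334  0.0488] [0.0303 0.0302 0.0074]
scene green 103 [153. 216.] [ 0.4036 -0.3594  0.0488] [0.0308 0.0307 0.0083]
scene green 113 [178. 238.] [ 0.5031 -0.3464  0.0496] [0.0295 0.0301 0.0078]
top red 80 [329. 194.] [ 0.5842 -0.2569  0.05  ] [0.0319 0.0306 0.0129]
top red 37 [251. 230.] [ 0.4532 -0.0311  0.0531] [0.0229 0.0204 0.0157]
top green 86 [356. 222.] [ 0.5038 -0.3432  0.05  ] [0.0302 0.0298 0.0117]
top green 92 [359. 255.] [ 0.4039 -0.3558  0.0493] [0.0316 0.0296 0.012 ]
[ 0.58267088 -0.25826752  0.32223798] 0.06203487113645751 [-3.13707329e+00  1.55574671e-01  1.45265767e-03]
```

Emit:
{"fn": "arm_command", "kwargs": {"xyz": [[0,0,-3.5],[0,0,-3.5],[0,0,-3.5],[0,0,-1.1],[0,0,0]], "turn": [[0,0,0],[0,0,0],[0,0,0],[0,0,0],[0,0,0]]}}

```text
t: 16.2
tool_pos: [0.5826, -0.2578, 0.2066]
orientation: [-3.137, 0.157, 0.002]
force: [0.6, -0.4, 0.4]
opening: 0.0622
```

Emit:
{"fn": "arm_command", "kwargs": {"xyz": [[0,0,0],[0,0,0],[0,0,0],[0,0,0],[0,0,0],[0,0,3],[0,0,3],[0,0,3]], "turn": [[0,0,0],[0,0,0],[0,0,0],[0,0,0],[0,0,0],[0,0,0],[0,0,0],[0,0,0]], "gripper": 3}}

```text
t: 17.2
tool_pos: [0.5826, -0.2583, 0.2971]
orientation: [-3.137, 0.159, 0.002]
force: [1.0, 0.7, -1.1]
opening: 0.0356
```

Emit:
{"fn": "arm_command", "kwargs": {"xyz": [[-1.46,3.56,0],[-1.46,3.56,0],[-1.46,3.56,0],[-1.46,3.56,0],[-1.46,3.56,0],[-1.46,3.56,0],[0,0,0],[0,0,-3],[0,0,-2.5],[0,0,0]], "turn": [[0,0,0],[0,0,0],[0,0,0],[0,0,0],[0,0,0],[0,0,0],[0,0,0],[0,0,0],[0,0,0],[0,0,0]]}}

```text
t: 18.45
tool_pos: [0.4943, -0.0453, 0.2396]
orientation: [-3.137, 0.16, 0.007]
force: [-1.1, 0.2, -0.6]
opening: 0.0359
```

Emit:
{"fn": "arm_command", "kwargs": {"xyz": [[0,0,-1.5],[0,0,-1.2],[0,0,-0.2],[0,0,0]], "turn": [[0,0,0],[0,0,0],[0,0,0],[0,0,0]]}}

```text
t: 18.95
tool_pos: [0.4953, -0.0448, 0.2128]
orientation: [-3.138, 0.159, 0.0]
force: [0.7, 0.3, -1.0]
opening: 0.036
```

Emit:
{"fn": "arm_command", "kwargs": {"xyz": [[0,0,0],[0,0,0],[0,0,0],[0,0,0],[0,0,3],[0,0,3],[0,0,3],[0,0,2]], "turn": [[0,0,0],[0,0,0],[0,0,0],[0,0,0],[0,0,0],[0,0,0],[0,0,0],[0,0,0]], "gripper": 5}}

```text
t: 19.95
tool_pos: [0.4956, -0.0449, 0.3245]
orientation: [3.137, -0.159, 0.003]
force: [0.2, -0.5, 0.2]
opening: 0.0502
```

Emit:
{"fn": "arm_command", "kwargs": {"xyz": [[1.235,-4.1,0],[1.235,-4.1,0],[1.235,-4.1,0],[1.235,-4.1,0],[1.235,-4.1,0],[1.235,-4.1,0],[1.235,-4.1,0],[0,0,0]], "turn": [[0,0,0],[0,0,0],[0,0,0],[0,0,0],[0,0,0],[0,0,0],[0,0,0],[0,0,0]], "gripper": 6.2}}

```text
t: 20.95
tool_pos: [0.5816, -0.3346, 0.3219]
orientation: [3.137, -0.163, -0.001]
force: [-0.5, 0.5, 0.8]
opening: 0.062
```

```bash
python3 look.py
```

```text
scene red 60 [273. 171.] [ 0.4505 -0.0293  0.0536] [0.0272 0.0288 0.0073]
scene red 70 [278. 182.] [ 0.4953 -0.046   0.0534] [0.028  0.0294 0.0065]
scene red 129 [200. 257.] [ 0.5822 -0.3335  0.0492] [0.0303 0.0309 0.0071]
scene green 10 [158. 215.] [ 0.4127 -0.3507  0.0495] [0.0041 0.0103 0.0049]
scene green 77 [178. 239.] [ 0.5053 -0.3465  0.0487] [0.026  0.0318 0.0063]
top red 80 [353. 196.] [ 0.5833 -0.3305  0.0487] [0.0321 0.0303 0.0116]
top red 89 [257. 217.] [ 0.496  -0.0432  0.0534] [0.0326 0.0313 0.0105]
top red 95 [249. 232.] [ 0.4498 -0.0255  0.051 ] [0.0318 0.032  0.0179]
top green 89 [359. 255.] [ 0.4036 -0.3557  0.0489] [0.0322 0.0297 0.0104]
[ 0.58155541 -0.33190164  0.32210668] 0.061378576876329735 [-3.13660036e+00  1.60048332e-01  1.31897558e-03]
```

Emit:
{"fn": "arm_command", "kwargs": {"xyz": [[0,0,-3.5],[0,0,-3.5],[0,0,-3.5],[0,0,-1.1],[0,0,0]], "turn": [[0,0,0],[0,0,0],[0,0,0],[0,0,0],[0,0,0]]}}

```text
t: 21.68
tool_pos: [0.5817, -0.331, 0.2066]
orientation: [-3.137, 0.158, 0.002]
force: [0.4, -0.3, 0.4]
opening: 0.0622
```

Emit:
{"fn": "arm_command", "kwargs": {"xyz": [[0,0,0],[0,0,0],[0,0,0],[0,0,0],[0,0,0],[0,0,3],[0,0,3],[0,0,3]], "turn": [[0,0,0],[0,0,0],[0,0,0],[0,0,0],[0,0,0],[0,0,0],[0,0,0],[0,0,0]], "gripper": 3}}

```text
t: 22.68
tool_pos: [0.5815, -0.3317, 0.2971]
orientation: [-3.137, 0.159, 0.001]
force: [-0.4, 0.7, -0.7]
opening: 0.0359
```

Emit:
{"fn": "arm_command", "kwargs": {"xyz": [[-0.54,4.03,0],[-0.54,4.03,0],[-0.54,4.03,0],[-0.54,4.03,0],[-0.54,4.03,0],[-0.54,4.03,0],[-0.54,4.03,0],[0,0,-3],[0,0,-2.5],[0,0,0]], "turn": [[0,0,0],[0,0,0],[0,0,0],[0,0,0],[0,0,0],[0,0,0],[0,0,0],[0,0,0],[0,0,0],[0,0,0]]}}

```text
t: 23.92
tool_pos: [0.5425, -0.0493, 0.2393]
orientation: [-3.137, 0.158, 0.008]
force: [0.3, -0.0, -0.7]
opening: 0.0358
```

```bash
python3 look.py; python3 -c "
from h import *
save(read_camera('scene'),'s5.png',(120,240,220,380),4.5)"
```

```text
scene red 20 [274. 182.] [ 0.4905 -0.0562  0.0532] [0.0176 0.0097 0.007 ]
scene red 55 [290. 186.] [ 0.5466 -0.0501  0.0814] [0.0218 0.0262 0.0077]
scene green 103 [153. 216.] [ 0.404  -0.3592  0.0489] [0.0303 0.0301 0.0083]
scene green 114 [178. 238.] [ 0.5038 -0.3464  0.0496] [0.0298 0.0305 0.007 ]
top red 30 [253. 216.] [ 0.4978 -0.0313  0.0519] [0.0265 0.0123 0.013 ]
top red 19 [248. 227.] [ 0.4607 -0.0191  0.0548] [0.0102 0.0163 0.0103]
top green 88 [356. 222.] [ 0.5039 -0.3429  0.05  ] [0.0302 0.0307 0.011 ]
top green 93 [359. 255.] [ 0.4036 -0.3559  0.0497] [0.0321 0.0295 0.0122]
[ 0.54401917 -0.04983783  0.24217293] 0.03584821081396907 [-3.13748693e+00  1.59239763e-01  2.34025763e-04]
```

View pics/s5.png

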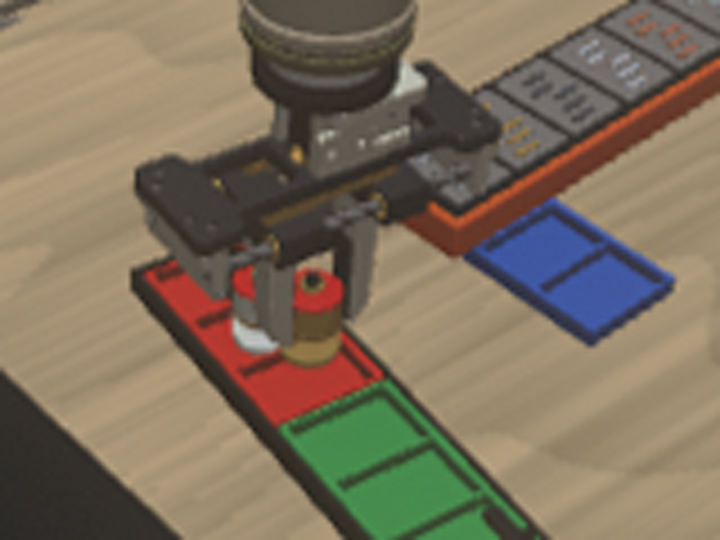

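Brass red-tagged holder sits over the third red cell (320,350 in the crop). Lower and release.

Emit:
{"fn": "arm_command", "kwargs": {"xyz": [[0,0,-1.5],[0,0,-1.2],[0,0,-0.2],[0,0,0]], "turn": [[0,0,0],[0,0,0],[0,0,0],[0,0,0]]}}

```text
t: 24.58
tool_pos: [0.5438, -0.0497, 0.2124]
orientation: [-3.137, 0.159, 0.001]
force: [0.0, 0.3, -0.4]
opening: 0.0358
```

Emit:
{"fn": "arm_command", "kwargs": {"xyz": [[0,0,0],[0,0,0],[0,0,0],[0,0,0],[0,0,3],[0,0,3],[0,0,3],[0,0,2]], "turn": [[0,0,0],[0,0,0],[0,0,0],[0,0,0],[0,0,0],[0,0,0],[0,0,0],[0,0,0]], "gripper": 5}}

```text
t: 25.58
tool_pos: [0.5442, -0.0498, 0.3245]
orientation: [3.137, -0.159, 0.003]
force: [0.9, 0.4, 0.4]
opening: 0.0501
```

Emit:
{"fn": "arm_command", "kwargs": {"xyz": [[-0.6,-4.21,0],[-0.6,-4.21,0],[-0.6,-4.21,0],[-0.6,-4.21,0],[-0.6,-4.21,0],[-0.6,-4.21,0],[-0.6,-4.21,0],[0,0,0]], "turn": [[0,0,0],[0,0,0],[0,0,0],[0,0,0],[0,0,0],[0,0,0],[0,0,0],[0,0,0]], "gripper": 6.2}}

```text
t: 26.58
tool_pos: [0.5009, -0.347, 0.3222]
orientation: [3.137, -0.164, -0.001]
force: [-0.1, 0.4, 0.3]
opening: 0.0621
```

```bash
python3 look.py; python3 -c "
from h import *
save(read_camera('scene'),'s6.png',(120,280,130,350),3.5)"
```

```text
scene red 59 [273. 171.] [ 0.4501 -0.0294  0.0538] [0.0269 0.0294 0.0074]
scene red 70 [278. 182.] [ 0.4941 -0.0461  0.0534] [0.0293 0.0296 0.0067]
scene red 78 [289. 193.] [ 0.5439 -0.0506  0.0532] [0.0297 0.0313 0.0078]
scene green 17 [159. 213.] [ 0.4084 -0.3464  0.0487] [0.0211 0.0087 0.0055]
scene green 37 [149. 217.] [ 0.4052 -0.3701  0.0477] [0.0276 0.0117 0.0073]
scene green 113 [178. 238.] [ 0.5028 -0.3464  0.0494] [0.03   0.0314 0.0076]
top red 87 [260. 201.] [ 0.5446 -0.0478  0.0527] [0.0311 0.0318 0.0124]
top red 89 [257. 217.] [ 0.4959 -0.0424  0.0536] [0.0315 0.0328 0.0102]
top red 96 [250. 232.] [ 0.4495 -0.0253  0.0506] [0.0319 0.0323 0.018 ]
top green 47 [356. 224.] [ 0.496  -0.343   0.0502] [0.0158 0.03   0.0094]
top green 23 [359. 251.] [ 0.4153 -0.3565  0.0495] [0.0101 0.0174 0.0094]
[ 0.50170899 -0.34441853  0.32216248] 0.06189352893251799 [-3.13646493e+00  1.60468494e-01  1.14195673e-03]
```

View pics/s6.png

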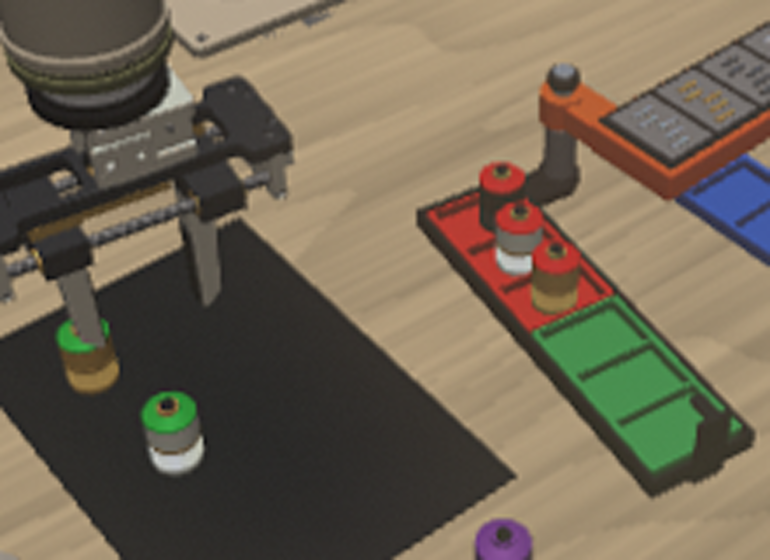

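Three red-tagged holders stand upright in the red cells (crop 502,195; 517,240; 555,275). Now white green-tagged.

Emit:
{"fn": "arm_command", "kwargs": {"xyz": [[0,0,-3.5],[0,0,-3.5],[0,0,-3.5],[0.1,0,-1.1],[0,0,0]], "turn": [[0,0,0],[0,0,0],[0,0,0],[0,0,0],[0,0,0]]}}

```text
t: 27.35
tool_pos: [0.5032, -0.3435, 0.2065]
orientation: [-3.137, 0.157, 0.001]
force: [0.0, 0.8, 0.7]
opening: 0.0621
```

Emit:
{"fn": "arm_command", "kwargs": {"xyz": [[0,0,0],[0,0,0],[0,0,0],[0,0,0],[0,0,0],[0,0,3],[0,0,3],[0,0,3]], "turn": [[0,0,0],[0,0,0],[0,0,0],[0,0,0],[0,0,0],[0,0,0],[0,0,0],[0,0,0]], "gripper": 3}}

```text
t: 28.35
tool_pos: [0.5027, -0.3443, 0.2972]
orientation: [-3.137, 0.159, 0.001]
force: [0.1, -0.3, -0.1]
opening: 0.036
```

Emit:
{"fn": "arm_command", "kwargs": {"xyz": [[2.02,4.065,0],[2.02,4.065,0],[2.02,4.065,0],[2.02,4.065,0],[2.02,4.065,0],[2.02,4.065,0],[2.02,4.065,0],[0,0,0],[0,0,-3],[0,0,-2.5],[0,0,0]], "turn": [[0,0,0],[0,0,0],[0,0,0],[0,0,0],[0,0,0],[0,0,0],[0,0,0],[0,0,0],[0,0,0],[0,0,0],[0,0,0]]}}

```text
t: 29.72
tool_pos: [0.6426, -0.0605, 0.2387]
orientation: [-3.137, 0.16, 0.009]
force: [-0.1, 0.2, 0.4]
opening: 0.0358
```

Emit:
{"fn": "arm_command", "kwargs": {"xyz": [[0,0,-1.5],[0,0,-1.2],[0,0,-0.2],[0,0,0]], "turn": [[0,0,0],[0,0,0],[0,0,0],[0,0,0]]}}

```text
t: 30.22
tool_pos: [0.6444, -0.0599, 0.2128]
orientation: [-3.138, 0.159, -0.0]
force: [-0.3, -0.6, -0.5]
opening: 0.0356
```

Emit:
{"fn": "arm_command", "kwargs": {"xyz": [[0,0,0],[0,0,0],[0,0,0],[0,0,0],[0,0,3],[0,0,3],[0,0,3],[0,0,2]], "turn": [[0,0,0],[0,0,0],[0,0,0],[0,0,0],[0,0,0],[0,0,0],[0,0,0],[0,0,0]], "gripper": 5}}

```text
t: 31.22
tool_pos: [0.6446, -0.0599, 0.3246]
orientation: [3.137, -0.159, 0.003]
force: [1.3, 0.1, -0.1]
opening: 0.05
```

Emit:
{"fn": "arm_command", "kwargs": {"xyz": [[-3,-3.71,0],[-3,-3.71,0],[-3,-3.71,0],[-3,-3.71,0],[-3,-3.71,0],[-3,-3.71,0],[-3,-3.71,0],[-3,-3.71,0],[0,0,0],[0,0,0]], "turn": [[0,0,0],[0,0,0],[0,0,0],[0,0,0],[0,0,0],[0,0,0],[0,0,0],[0,0,0],[0,0,0],[0,0,0]], "gripper": 6.2}}

```text
t: 32.48
tool_pos: [0.4044, -0.3564, 0.3225]
orientation: [-3.137, 0.16, -0.0]
force: [0.2, 0.3, -0.3]
opening: 0.0617
```

```bash
python3 look.py
```

```text
scene red 59 [273. 171.] [ 0.4505 -0.0297  0.0532] [0.026  0.0299 0.0066]
scene red 68 [278. 182.] [ 0.4937 -0.0468  0.0532] [0.0296 0.03   0.0062]
scene red 77 [288. 193.] [ 0.5431 -0.05    0.0525] [0.0302 0.0308 0.0076]
scene green 104 [153. 216.] [ 0.4037 -0.3595  0.0489] [0.0313 0.0311 0.0073]
scene green 91 [311. 218.] [ 0.6437 -0.0611  0.0538] [0.0316 0.0293 0.0057]
top red 85 [260. 201.] [ 0.5443 -0.0477  0.0524] [0.0317 0.0319 0.0132]
top red 88 [257. 217.] [ 0.4956 -0.0424  0.0519] [0.0311 0.0325 0.0105]
top red 92 [249. 232.] [ 0.4498 -0.0254  0.0498] [0.0319 0.0323 0.017 ]
top green 84 [266. 170.] [ 0.645  -0.0582  0.0546] [0.0305 0.031  0.0123]
top green 19 [359. 260.] [ 0.3906 -0.3573  0.0453] [0.0068 0.0178 0.0141]
[ 0.40498711 -0.35581077  0.32255382] 0.06209983720889973 [-3.13706708e+00  1.57095804e-01  7.56935662e-05]
```

Emit:
{"fn": "arm_command", "kwargs": {"xyz": [[0,0,-3.5],[0,0,-3.5],[0,0,-3.5],[-0.1,-0.1,-1.1],[0,0,0]], "turn": [[0,0,0],[0,0,0],[0,0,0],[0,0,0],[0,0,0]]}}

```text
t: 33.2
tool_pos: [0.4036, -0.3571, 0.2065]
orientation: [-3.137, 0.157, 0.001]
force: [0.6, -0.3, -0.2]
opening: 0.0619
```

Emit:
{"fn": "arm_command", "kwargs": {"xyz": [[0,0,0],[0,0,0],[0,0,0],[0,0,0],[0,0,0],[0,0,3],[0,0,3],[0,0,3]], "turn": [[0,0,0],[0,0,0],[0,0,0],[0,0,0],[0,0,0],[0,0,0],[0,0,0],[0,0,0]], "gripper": 3}}

```text
t: 34.2
tool_pos: [0.4031, -0.3575, 0.2972]
orientation: [-3.137, 0.159, 0.001]
force: [0.2, 0.1, -1.0]
opening: 0.0357
```

Emit:
{"fn": "arm_command", "kwargs": {"xyz": [[2.39,3.77,0],[2.39,3.77,0],[2.39,3.77,0],[2.39,3.77,0],[2.39,3.77,0],[2.39,3.77,0],[2.39,3.77,0],[2.39,3.77,0],[0,0,0],[0,0,-3],[0,0,-2.5],[0,0,0]], "turn": [[0,0,0],[0,0,0],[0,0,0],[0,0,0],[0,0,0],[0,0,0],[0,0,0],[0,0,0],[0,0,0],[0,0,0],[0,0,0],[0,0,0]]}}

```text
t: 35.7
tool_pos: [0.5927, -0.0566, 0.2389]
orientation: [-3.137, 0.16, 0.009]
force: [-1.0, -1.1, -0.2]
opening: 0.0358
```

Emit:
{"fn": "arm_command", "kwargs": {"xyz": [[0.1,0,-1.5],[0,0,-1.2],[0,0,-0.2],[0,0,0]], "turn": [[0,0,0],[0,0,0],[0,0,0],[0,0,0]]}}

```text
t: 36.2
tool_pos: [0.5956, -0.0561, 0.2128]
orientation: [3.138, -0.159, 0.0]
force: [-0.7, -1.5, -0.4]
opening: 0.0355
```

Emit:
{"fn": "arm_command", "kwargs": {"xyz": [[0,0,0],[0,0,0],[0,0,0],[0,0,0],[0,0,3],[0,0,3],[0,0,3],[0,0,3]], "turn": [[0,0,0],[0,0,0],[0,0,0],[0,0,0],[0,0,0],[0,0,0],[0,0,0],[0,0,0]], "gripper": 5}}

```text
t: 37.2
tool_pos: [0.5954, -0.056, 0.3338]
orientation: [3.138, -0.159, 0.0]
force: [1.0, 0.6, -0.2]
opening: 0.0504
```

Emit:
{"fn": "arm_command", "kwargs": {"xyz": [[-3.5,0,1],[-3.5,0,1],[-3.5,0,1],[-3.5,0,0],[-3.5,0,0],[0,0,0],[0,0,0],[0,0,0]], "turn": [[0,0,0],[0,0,0],[0,0,0],[0,0,0],[0,0,0],[0,0,0],[0,0,0],[0,0,0]], "gripper": 0}}

```text
t: 38.2
tool_pos: [0.4212, -0.0561, 0.3629]
orientation: [3.138, -0.159, 0.0]
force: [1.1, 0.6, 0.3]
opening: 0.0007
```

```bash
python3 look.py; python3 -c "
from h import *
save(read_camera('scene'),'s7.png',(120,280,130,350),3.5)"
```

```text
scene red 60 [273. 171.] [ 0.4495 -0.03    0.0534] [0.0268 0.0284 0.0073]
scene red 69 [278. 183.] [ 0.4943 -0.0457  0.0534] [0.0294 0.0303 0.0059]
scene red 78 [288. 193.] [ 0.5436 -0.0509  0.0534] [0.029  0.0313 0.0061]
scene green 82 [299. 206.] [ 0.5954 -0.0573  0.0532] [0.0295 0.0303 0.0071]
scene green 91 [311. 218.] [ 0.6437 -0.0613  0.0535] [0.031  0.0289 0.0067]
top green 84 [266. 170.] [ 0.6446 -0.0581  0.0542] [0.0304 0.031  0.0105]
top green 60 [264. 183.] [ 0.6001 -0.0537  0.0539] [0.0235 0.0311 0.0132]
[ 0.42110033 -0.056092    0.36269215] 0.0003058403559803664 [-3.13748839e+00  1.58610659e-01  4.77758337e-04]
```

View pics/s7.png

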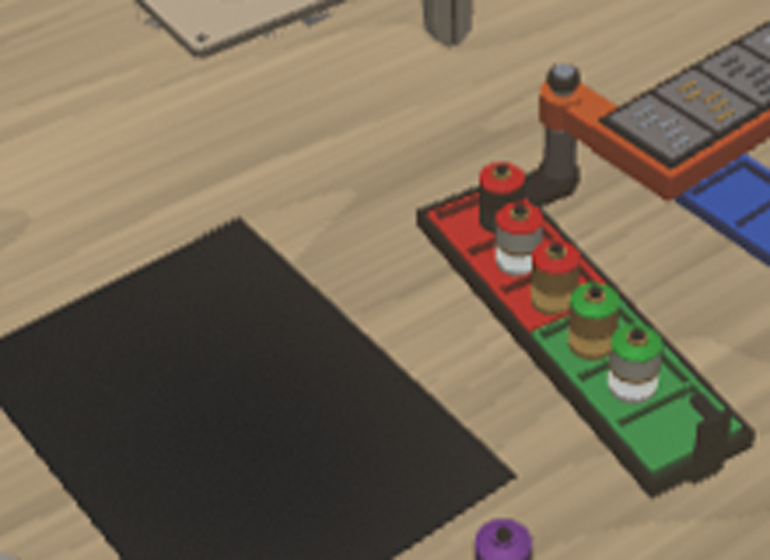

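All five stand in the right cells, tops level at ~53 mm. Now go behind the case on the robot's side to swing it home.

Emit:
{"fn": "arm_command", "kwargs": {"xyz": [[0,4.5,0],[0,4.5,0],[0,4.5,0],[0,4.5,0],[0,4.5,0],[0,4.5,0],[0,4.5,0],[0,4.1,0],[0,0,0]], "turn": [[0,0,0],[0,0,0],[0,0,0],[0,0,0],[0,0,0],[0,0,0],[0,0,0],[0,0,0],[0,0,0]]}}

```text
t: 39.48
tool_pos: [0.4202, 0.3024, 0.3622]
orientation: [-3.138, 0.154, 0.001]
force: [-0.0, -0.4, -0.6]
opening: 0.0002
```

Emit:
{"fn": "arm_command", "kwargs": {"xyz": [[0,0,-3],[0,0,-3],[0,0,-2],[0,0,-2],[0,0,0]], "turn": [[0,0,0],[0,0,0],[0,0,0],[0,0,0],[0,0,0]]}}

```text
t: 40.1
tool_pos: [0.42, 0.2989, 0.2608]
orientation: [3.135, -0.16, -0.005]
force: [-0.9, 0.3, -0.2]
opening: 0.0003
```

```bash
python3 -c "
import numpy as np
a=np.radians(92-np.arange(0,25)*6);p=25.6*np.c_[np.cos(a),np.sin(a)]
print(np.diff(p,axis=0).round(2).tolist())"; python3 look.py | tail -8
```

```text
[[2.68, -0.05], [2.66, -0.33], [2.61, -0.6], [2.53, -0.87], [2.43, -1.13], [2.3, -1.38], [2.14, -1.61], [1.96, -1.83], [1.76, -2.02], [1.54, -2.2], [1.3, -2.34], [1.05, -2.47], [0.78, -2.56], [0.51, -2.63], [0.23, -2.67], [-0.05, -2.68], [-0.33, -2.66], [-0.6, -2.61], [-0.87, -2.53], [-1.13, -2.43], [-1.38, -2.3], [-1.61, -2.14], [-1.83, -1.96], [-2.02, -1.76]]
scene green 83 [299. 206.] [ 0.5951 -0.0581  0.0532] [0.0282 0.0298 0.0071]
scene green 92 [311. 218.] [ 0.6435 -0.0608  0.0532] [0.031  0.0298 0.0062]
top red 87 [260. 201.] [ 0.544  -0.0477  0.0517] [0.0311 0.0317 0.014 ]
top red 90 [257. 217.] [ 0.496  -0.0425  0.0529] [0.032  0.0325 0.0103]
top red 93 [250. 232.] [ 0.4496 -0.0255  0.0513] [0.0322 0.0321 0.0163]
top green 85 [266. 170.] [ 0.6449 -0.0581  0.0543] [0.031  0.0312 0.0122]
top green 93 [263. 185.] [ 0.5957 -0.0537  0.0527] [0.0312 0.0307 0.0142]
[0.42083857 0.29964005 0.26315052] 0.0007250751944088805 [ 3.13735023e+00 -1.59540285e-01  2.19963504e-05]
```

Emit:
{"fn": "arm_command", "kwargs": {"xyz": [[1.4,0,0],[1.34,-0.02,0],[2.66,-0.33,0],[2.61,-0.6,0],[2.53,-0.87,0],[2.43,-1.13,0],[2.3,-1.38,0],[2.14,-1.61,0],[1.96,-1.83,0],[1.76,-2.02,0],[1.54,-2.2,0],[1.3,-2.34,0]], "turn": [[0,0,0],[0,0,0],[0,0,0],[0,0,0],[0,0,0],[0,0,0],[0,0,0],[0,0,0],[0,0,0],[0,0,0],[0,0,0],[0,0,0]]}}

```text
t: 41.7
tool_pos: [0.6611, 0.1551, 0.2627]
orientation: [-3.137, 0.159, 0.0]
force: [-3.5, 1.1, 0.6]
opening: 0.0003
```

Emit:
{"fn": "arm_command", "kwargs": {"xyz": [[1.05,-2.47,0],[0.78,-2.56,0],[0.51,-2.63,0],[0,0,0]], "turn": [[0,0,0],[0,0,0],[0,0,0],[0,0,0]]}}

```text
t: 42.2
tool_pos: [0.6845, 0.0773, 0.2631]
orientation: [3.137, -0.163, 0.002]
force: [-0.3, 0.4, 0.2]
opening: 0.0003
```

```bash
cat > case2.py <<'E'
from h import *
for n in("top","scene"):
    p=read_camera(n);w=cloud(p);z=w[...,2];P=np.array([.434,.0445])
    d=w[...,:2]-P;r=np.hypot(d[...,0],d[...,1])
    m=(z>.088)&(z<.1)&(r<.345)&(r>.05)&(w[...,0]>.4)
    # right (-y) long edge: farthest -y point per x bin
    q=w[m][:,:2];X=[];Y=[]
    for x0 in np.arange(.5,.72,.01):
        s=q[(q[:,0]>x0)&(q[:,0]<x0+.01)]
        if len(s)>3:X.append(x0+.005);Y.append(s[:,1].min())
    if len(X)>3:
        f=np.polyfit(X,Y,1);print(n,"right edge yaw deg",np.degrees(np.arctan(f[0])).round(2),"y at .6:",np.polyval(f,.6).round(4),len(X))
E
python3 case2.py
```

```text
top right edge yaw deg 11.67 y at .6: -0.0468 22
scene right edge yaw deg 11.74 y at .6: -0.0509 22
```

Emit:
{"fn": "arm_command", "kwargs": {"xyz": [[0.15,-1.58,0],[0.05,-1.59,0],[-0.05,-1.59,0],[-0.15,-1.0,0],[0,0,0]], "turn": [[0,0,0],[0,0,0],[0,0,0],[0,0,0],[0,0,0]]}}

```text
t: 42.92
tool_pos: [0.6836, 0.0211, 0.2628]
orientation: [3.137, -0.161, 0.001]
force: [-0.7, 0.7, -0.2]
opening: 0.0005
```

```bash
python3 case2.py
```

```text
top right edge yaw deg -0.14 y at .6: -0.0786 22
scene right edge yaw deg -0.11 y at .6: -0.0821 22
```

Emit:
{"fn": "arm_command", "kwargs": {"xyz": [[-0.05,-0.7,0],[-0.05,-0.7,0],[-0.05,-0.5,0],[0,0,0]], "turn": [[0,0,0],[0,0,0],[0,0,0],[0,0,0]]}}

```text
t: 43.52
tool_pos: [0.6821, 0.0028, 0.2627]
orientation: [3.137, -0.16, 0.0]
force: [-0.8, 0.1, 0.3]
opening: 0.0003
```

Emit:
{"fn": "arm_command", "kwargs": {"xyz": [[0,-0.2,0],[0,-0.2,0],[0,0,0]], "turn": [[0,0,0],[0,0,0],[0,0,0]]}}

```text
t: 43.9
tool_pos: [0.6821, -0.0006, 0.2627]
orientation: [3.137, -0.159, -0.0]
force: [0.1, 0.7, 0.3]
opening: 0.0004
```

```bash
python3 case2.py
```

```text
top right edge yaw deg -4.48 y at .6: -0.0924 22
scene right edge yaw deg -4.21 y at .6: -0.0959 22
```

Emit:
{"fn": "arm_command", "kwargs": {"xyz": [[0,-0.2,0],[0,-0.2,0],[0,0,0]], "turn": [[0,0,0],[0,0,0],[0,0,0]]}}

```text
t: 44.38
tool_pos: [0.6821, -0.0048, 0.2627]
orientation: [3.137, -0.159, 0.0]
force: [-0.5, 0.4, -0.1]
opening: 0.0005
```

Emit:
{"fn": "arm_command", "kwargs": {"xyz": [[0,-0.2,0],[0,0,0]], "turn": [[0,0,0],[0,0,0]]}}

```text
t: 44.62
tool_pos: [0.6821, -0.0067, 0.2627]
orientation: [-3.138, 0.159, 0.0]
force: [-1.3, 1.4, 0.7]
opening: 0.0005
```

Emit:
{"fn": "arm_command", "kwargs": {"xyz": [[0,-0.15,0],[0,0,0]], "turn": [[0,0,0],[0,0,0]]}}

```text
t: 44.88
tool_pos: [0.6821, -0.0071, 0.2628]
orientation: [-3.136, 0.158, 0.0]
force: [-0.1, 7.4, 0.8]
opening: 0.0007
```

Force is rising (7 N) as it meets the stop; one more small press, then back off.

Emit:
{"fn": "arm_command", "kwargs": {"xyz": [[0,-0.1,0],[0,0,0]], "turn": [[0,0,0],[0,0,0]]}}

```text
t: 45.12
tool_pos: [0.6821, -0.0074, 0.2628]
orientation: [-3.135, 0.157, 0.0]
force: [-1.1, 9.9, 0.9]
opening: 0.0005
```

Emit:
{"fn": "arm_command", "kwargs": {"xyz": [[0,0.5,0],[0,1.5,0],[0,2.5,0],[0,0,4],[0,0,5],[0,2,5],[0,4,0],[0,4,0],[0,0,0]], "turn": [[0,0,0],[0,0,0],[0,0,0],[0,0,0],[0,0,0],[0,0,0],[0,0,0],[0,0,0],[0,0,0]]}}

```text
t: 46.25
tool_pos: [0.6815, 0.1404, 0.4028]
orientation: [-3.137, 0.152, -0.0]
force: [0.1, 0.3, 0.3]
opening: 0.0001
```

```bash
python3 case2.py; python3 -c "
from h import *
p=read_camera('scene');save(p,'s8.png')
w=cloud(p)
for nm in('meter','bottle','spool'):
    d=spotter.masks_of(p,nm)
    if d:print(nm,d[0]['centre'],d[0]['confidence'])"
```

```text
top right edge yaw deg -5.91 y at .6: -0.0963 22
scene right edge yaw deg -6.15 y at .6: -0.0995 22
meter [262.5, 88.9] 0.72
bottle [295.3, 125.3] 0.85
spool [186.1, 427.2] 0.85
```

View pics/s8.png

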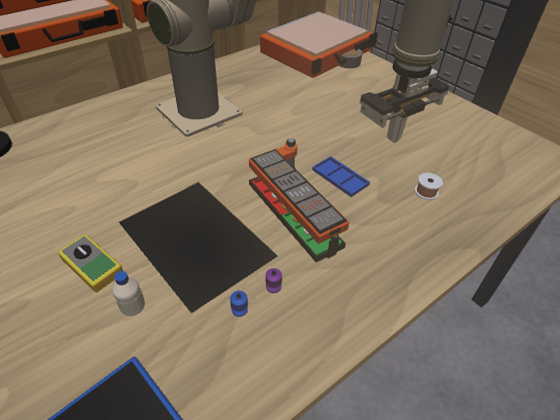

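```bash
python3 -c "
from plant import robot
print(robot.close_job())"
```

```text
the job is handed in; nothing more can be done
None
```

I opened the case to its stop, put the five lampholders that were there into their cells, swung the case home, and handed the job in at about 46 s. The hand-in gives no verdict, so what follows is from my own checks.

- **Lampholders:** the black, white and brass red-tagged ones are in the three red cells. The brass and white green-tagged ones are in two green cells. My last look before closing showed all five upright with their tops level at about 53 mm. They are hidden under the case, so I did not see them again after it shut. The sixth, the black green-tagged one, was absent.
- **Case:** opened, it stood at about 1.75 rad from home. Closed, its long edge measured -5.9° in one camera and -6.2° in the other, against about -5.8° for the base. It met the stop at about 10 N.
- **Everything else:** the meter, bottle and spool looked unmoved in the final picture, and the gripper is clear of everything. The look-alikes were not touched.

Two things were not as clean as planned:
- **Opening stop:** I hit it harder than intended. The wrist force read about 90 N for a moment, under the 120 N limit. It was the closed fingers that pressed; I took the 40 N limit to apply to the arm and the gripper's body.
- **Black red-tagged lampholder:** it was seen about 12 mm off where I released it. It was still inside its cell and standing.

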